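Clip a protection board onto the sprung contact bar, then free it

TASK

Test the protection board lying in the jig: swing the spring clip by its red finger post over the board's near edge until the clip pushes the board firmly, but gently, onto the sprung contact bar, and hold it pressed for about a second. Then swing the clip back all the way to its open stop and let go, with the board left lying flat in the jig. Do not touch the board itself or force the contact bar, and leave the things around alone.

Things in the scene. Friction and masses are not known exactly. Their poses are not given: they have to be found in the camera images.
- clip (a joint): Angle of the steel spring clip about its upright pivot screw (rad). 0: arm along the jig's +x, parallel to the board's near edge; grows as it swings away from the board (clockwise from above); stops at 1.6 (open, arm along the jig's -y) and -0.4. Dry friction about 1 N at the post; it stays where it is left. The board comes home somewhere between 0.02 and -0.3: to be felt, not known.
- clip_pivot (a point): Point on the jig on the pivot screw's axis, 24 mm above the bench, at jig (-75, -41) mm. Screw head up to 38 mm above the bench. Axes are the jig's: x the arm's direction at joint value 0, y towards the board and the contact bar, z up. At joint value q the arm points along (cos q, -sin q) in these axes.
- clip_post (a point): Middle of the round upright finger post, red with black rings, at the end of the clip's arm, 98 mm from the pivot axis: 12 mm diameter, free from 30 to 68 mm above the bench (this point 49 mm above it). Its x axis points along the arm, away from the pivot. The arm below is a steel bar 14 mm wide, 24 to 30 mm above the bench.
- leaf_toe (a point): Lowest point of the clip's spring leaf (12 mm wide), which sticks out of the arm towards the board, 46 mm along the arm from the pivot axis and 20 mm to the board's side. Its turned-up toe climbs the board's edge by itself as the clip is swung in and may push the board ahead; once on top, lifted 2 mm, it presses with about 1 N.
- clip_heel (a point): Board-side face of the white round pusher heel (10 mm diameter) under the arm, 73 mm along it from the pivot axis, 11 mm to the side. It meets the middle of the board's near edge after the leaf has climbed on, and pushes the board along the jig's +y onto the contact bar. Pushing at the post takes 0.75 of the force on the bar, plus about 2 N for leaf and friction.
- nest (a point): Middle of the jig's black bed, on its surface, 15 mm above the bench. Axes are the jig's: x along the board's long edge, y towards the contact bar, z up. The jig is a fixed aluminium plate 180 x 171 x 12 mm with low grey guides at the bed's sides (2 mm play each); the black contact head on its +y side is 122 mm long and 36 mm high.
- board: Green and grey protection board, 94 x 62 x 8 mm, loose, fragile, flat on the bed; its top is 23 mm above the bench. Origin in the middle of its underside, y towards the contact bar (grey, brass contacts, set by hand 32 to 48 mm from the bed's middle). The bar yields 5 N per mm along +y, 6 mm travel; 5 N (1 mm) or more is home, over 16 N damages the board.
- driver: Screwdriver with a red handle, lying down, 197 x 26 x 29 mm; bystander.
- flux: Small round tin with a yellow lid, 51 mm across, 21 mm high; bystander.
- cutters: Side cutters with red handles, lying flat, 141 x 50 x 11 mm; bystander.
- marker: White and blue marker pen lying down, 130 x 16 x 18 mm; bystander.
Things that resemble listed ones, but are neither listed nor needed, are in the scene too. Of the things that look like the board, the largest one is meant.

How it is judged (in metres and radians):
On the way, in this order (a step that is already met when the one before it is completed fails the run):
1. the clip's leaf is on top of the board and the clip presses the board onto the contact bar with 5 N or more for 0.5 s (value of joint clip below 0.12 rad and contact force between board and contact_bar above 5 N and z of leaf_toe in the frame of board above 0.0065 m and y of leaf_toe in the frame of board above -0.032 m), for 0.5 s.
2. the clip is swung clear, to within 0.15 rad of its open stop (value of joint clip above 1.45 rad), for 0.2 s.
At the end, for the whole second after the job is handed in: The clip rests within 0.15 rad of its open stop, and the board lies at rest and flat on the bed, within 22 mm of its middle and square to the guides within 0.12 rad (value of joint clip above 1.45 rad and velocity of joint clip between -0.05 and 0.05 rad/s and horizontal distance between board and nest below 0.022 m and z of board in the frame of nest below 0.003 m and angle between board's own z axis and vertical below 0.05 rad and angle between the x axis of board and the x axis of nest, either way round below 0.12 rad and linear speed of board below 0.02 m/s); the robot touches nothing.
It fails at once if the board is forced onto the contact bar with more than 16 N (contact force between board and contact_bar above 16 N).
It fails at once if the gripper touches the board (contact force between the fingers and board above 1 N).
It fails at once if the board is tipped or lifted out of its bed (angle between board's own z axis and vertical above 0.15 rad or z of board in the frame of nest above 0.008 m).
It fails at once if a bystander is moved more than 20 mm (distance of any of driver, flux, cutters, marker from where it was at the start of the episode above 0.02 m).
It also fails if it takes over 67 s, if anything falls off the work surface, if the arm or the gripper's body presses on something with over 40 N, if the wrist force passes 120 N, or if a joint passes its speed limit or range.

ROBOT

A 6-joint arm with a two-finger parallel gripper is mounted at the origin on a cart in front of the work surface, level with it; the furniture and walls round the work are solid. World frame = base frame: x ahead of the robot, y to its left, z up, the work surface at z = 0. Lengths are in mm, angles in rad, forces in N, time in s.
With the tool pointing down it reaches from about 300 to 750 mm from the base axis. Payload 8.5 kg.
Tool frame: the origin (TCP) lies at the very end of the fingers, on their centre line; the grasp point (between the pads) lies 19 mm behind it; z points along the fingers, y is the line along which they close (so a half turn about z gives the same grasp; the last joint's range is limited). The gripper opens to 88 mm and grips with 3 to 60 N. Pads are 18 mm wide; open, the fingers measure 123 mm over their backs; the gripper's body (75 mm by 187 mm) begins 45 mm behind the grasp point.
Start: joints at [0.951, 0.381, 1.297, -0, 1.464, -0.215], TCP at [216.599, 505.535, 238.748] pointing down, gripper open.
Joint ranges: [-3.11, 3.11], [-0.89, 2.33], [0.22, 2.48], [-1.42, 4.56], [0.17, 2.85], [-2.88, 2.88]. Speed limits (rad/s): [2.39, 2.39, 3.14, 3.14, 3.14, 3.14].

INTERFACE

Orientations are given as a unit quaternion [x, y, z, w].
In Python, from cell import manip, viewer gives the robot as it stands. The module is installed in compiled form; this text tells all that it offers. Calls block until the motion is done:
- manip.move_pose(position, orientation): joint-space move of the TCP to a pose.
- manip.movel(position, vel=150, frame=None, contact_N=None): straight line of the TCP; frame=None keeps the orientation; vel is the mean speed in mm/s. With contact_N (N) it stops when the force on the tool has changed by that much, and returns True; else False.
- manip.move_j(angles): joint-space move.
- manip.set_gripper(opening, f_grip=None): finger opening in mm; f_grip is the grip in N (None keeps the last); returns when the fingers have stopped.
- manip.hold(seconds).
- manip.inverse_kinematics(position, orientation): joint angles nearest the present ones, or None.
- manip.get_state(): the state.
- viewer.capture(name): name is "scene" or "top" or "wrist"; returns a dict with "color" (420x560x3 uint8, red, green, blue), "depth" (420x560 float32, mm along the optical axis (not along the pixel's ray), 0 where there is no reading), "fx", "fy", "cx", "cy" (pixels), "k1" (the pictures are not rectified: a ray, as slopes to the right and down, at radius r is drawn at 1 + k1 r^2 times it, then the intrinsics apply), "rvec" (rotation vector, rad) and "tvec" (3), from world to camera coordinates, as OpenCV has them. Camera axes: x right, y down, z forward; pixel columns grow to the right and rows downward; lengths in mm; the calibration is good to about 2 mm. A picture is of the moment at which its call begins.
A pose or a line that the arm cannot do raises manip.PlanningError and nothing moves.
- manip.close_job(): hands the job in; it is judged then, once.
The state is a dict: "t": time; "joint_positions": joint angles; "joint_vel": joint speeds; "tau": joint torques, N m; "ee_pos": TCP position; "tcp_rot": TCP orientation; "contact_force": force on the tool from outside, world axes, zero at the start; "ft_torque": the same for the moment, N m; "grip_width": finger opening in mm; "finger_force": force on a finger pad.
Only numpy, scipy, OpenCV 4.12 (cv2) and the standard library are available. Lean on these libraries where they do the work, as an engineer would, in place of code of your own. Each camera call takes 0.05 s, during which the arm holds its last target. There are 200 camera calls.

## Working session

There is one attempt and no reset: what is moved stays moved. The work goes in short steps, each a Python script; the robot and the scene stay as the last script left them, time stands still between calls to the robot, and variables do not carry over. Pictures are saved under pics/ and viewed, at most 10 in all, crops included, and the job is handed in when it is done.

```bash
mkdir -p pics; cat > h.py <<'E'
import numpy as np, cv2
from cell import manip, viewer
def cap(n,f):
    c=viewer.capture(n); cv2.imwrite('pics/'+f+'.png',c['color'][:,:,::-1]); np.save('pics/'+f+'.npy',c,allow_pickle=True); return c
def load(f): return np.load('pics/'+f+'.npy',allow_pickle=True).item()
def rays(c,uv):
    uv=np.atleast_2d(uv).astype(float)
    d=np.stack([(uv[:,0]-c['cx'])/c['fx'],(uv[:,1]-c['cy'])/c['fy']],1)
    s=d.copy()
    for _ in range(20): s=d/(1+c['k1']*(s**2).sum(1,keepdims=True))
    R=cv2.Rodrigues(np.array(c['rvec'],float))[0]; t=np.array(c['tvec'],float).ravel()
    return R,t,np.c_[s,np.ones(len(s))]
def at_z(c,uv,z):
    R,t,s=rays(c,uv); o=-R.T@t; w=s@R
    return o+w*((z-o[2])/w[:,2])[:,None]
def at_d(c,uv):
    R,t,s=rays(c,uv); uv=np.atleast_2d(uv).astype(int)
    return (s*c['depth'][uv[:,1],uv[:,0]][:,None]-t)@R
E
python3 - <<'E'
from h import *
for n in('top','scene'):
    c=cap(n,n+'0'); print(n,c['fx'],c['k1'],c['rvec'],c['tvec'])
print(manip.get_state())
E
```

```text
top 471.1307117299951 0.016714012886343353 [ 2.20996885 -2.18795943  0.10242638] [   3.44282219  489.21451845 1302.61399207]
scene 448.74682988124465 -0.004511482562218479 [ 0.74778161 -2.44909109  1.30217606] [ 439.51172546  206.08762098 1144.6566538 ]
{'t': 0.1, 'joint_positions': array([ 9.50660373e-01,  3.81100204e-01,  1.29812056e+00, -3.75279850e-05,
        1.46361690e+00, -2.15309562e-01]), 'joint_vel': array([ 0.00055657, -0.0025177 , -0.00267507,  0.00045707,  0.00073591,
       -0.00024404]), 'tau': array([ 4.60238472e-03, -4.38648856e+01, -2.24909288e+01,  7.15070916e-02,
        3.41324892e-02, -4.76543460e-05]), 'ee_pos': array([216.49218515, 505.3325496 , 238.23650489]), 'tcp_rot': array([ 2.01031826e-01,  9.79584512e-01, -5.76545414e-04, -2.35486163e-04]), 'contact_force': array([-0.28459021,  0.73306912,  0.21107912]), 'ft_torque': array([0.06517365, 0.02184958, 0.00243934]), 'finger_force': 0.0, 'grip_width': 88.09426886246102}
```

View pics/top0.png

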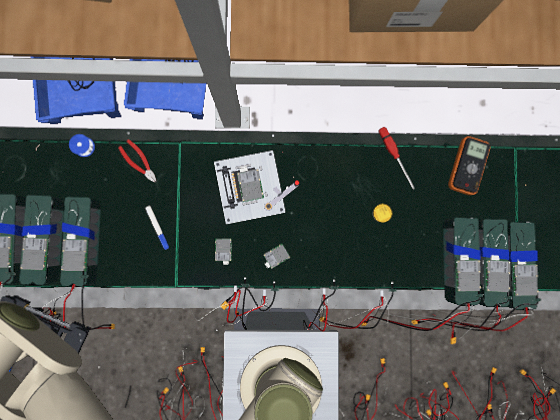

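View pics/scene0.png

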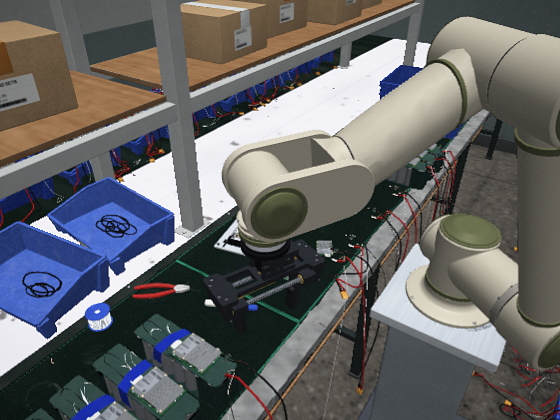

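```bash
python3 - <<'E'
from h import *
c=load('top0'); cv2.imwrite('pics/z.png',cv2.resize(c['color'][140:232,200:312,::-1],None,fx=6.5,fy=6.5,interpolation=cv2.INTER_CUBIC))
print(at_z(c,[(215,158),(273,150),(285,212),(226,223)],12).round(), at_z(c,[(250,187),(295,184),(268,206)],24).round())
E
```

```text
[[632. 194.  12.]
 [657.  31.  12.]
 [482.  -4.  12.]
 [449. 160.  12.]] [[550.  94.  24.]
 [560. -31.  24.]
 [497.  44.  24.]]
```

View pics/z.png

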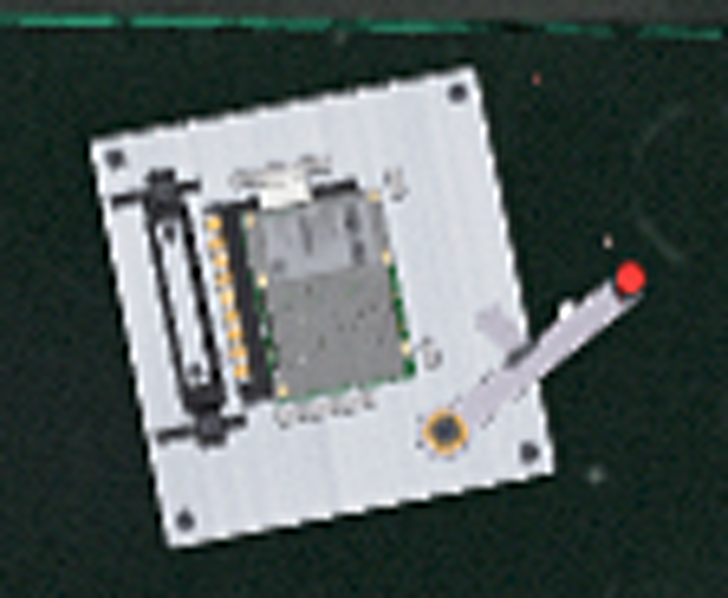

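```bash
cat >> h.py <<'E'
from scipy.spatial.transform import Rotation as Ro
def quat(yaw): return (Ro.from_euler('z',yaw)*Ro.from_euler('x',np.pi)).as_quat()
E
python3 - <<'E'
from h import *
s=manip.get_state(); print(Ro.from_quat(s['tcp_rot']).as_matrix().round(2).tolist())
c=load('top0'); print(at_d(c,[(215,40),(230,60),(232,118),(190,5),(225,90)]).round())
for yaw in np.arange(-3.1,3.2,.4):
    j=manip.inverse_kinematics([500,40,250],quat(yaw)); print(round(yaw,1), None if j is None else np.round(j,2))
manip.move_pose([500,60,300],s['tcp_rot'])
w=cap('wrist','w0'); print(w['rvec'],w['tvec'],manip.get_state()['joint_positions'].round(2))
E
```

```text
[[-0.92, 0.39, -0.0], [0.39, 0.92, -0.0], [0.0, -0.0, -1.0]]
[[725. 131. 583.]
 [770. 124. 385.]
 [722. 141. 107.]
 [724. 153. 698.]
 [723. 138. 335.]]
-3.1 [-0.16  0.29  1.41  0.    1.45 -1.77]
-2.7 [-0.16  0.29  1.41  0.    1.45 -2.17]
-2.3 [-0.16  0.29  1.41  0.    1.45 -2.57]
-1.9 None
-1.5 None
-1.1 [-0.16  0.29  1.41 -0.    1.45  2.51]
-0.7 [-0.16  0.29  1.41 -0.    1.45  2.11]
-0.3 [-0.16  0.29  1.41 -0.    1.45  1.71]
0.1 [-0.16  0.29  1.41 -0.    1.45  1.31]
0.5 [-0.16  0.29  1.41 -0.    1.45  0.91]
0.9 [-0.16  0.29  1.41 -0.    1.45  0.51]
1.3 [-0.16  0.29  1.41 -0.    1.45  0.11]
1.7 [-0.16  0.29  1.41  0.    1.45 -0.29]
2.1 [-0.16  0.29  1.41  0.    1.45 -0.69]
2.5 [-0.16  0.29  1.41  0.    1.45 -1.09]
2.9 [-0.16  0.29  1.41  0.    1.45 -1.49]
[-2.43535219 -1.60952052 -0.20729326] [-251.0507523  -471.53594419  336.08807508] [-0.11  0.26  1.3  -0.    1.58 -1.28]
```

View pics/w0.png

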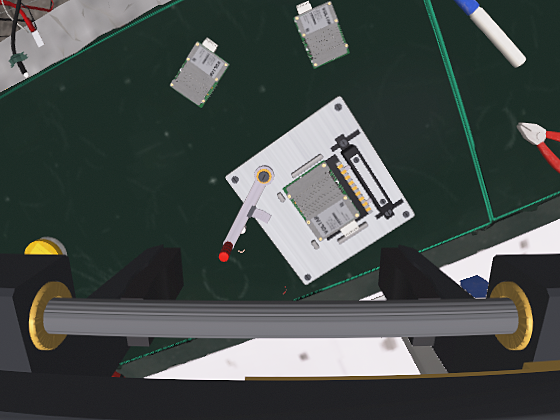

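```bash
python3 - <<'E'
from h import *
c=load('w0'); k=at_z(c,[(228,180),(338,97),(414,213),(307,285)],12)
print(k.round(1)); x=k[2]-k[1]+k[3]-k[0]; y=k[1]-k[0]+k[2]-k[3]
print('yaw',np.arctan2(x[1],x[0]),np.arctan2(y[1],y[0])-np.pi/2,np.linalg.norm(x)/2,np.linalg.norm(y)/2)
hsv=cv2.cvtColor(c['color'],cv2.COLOR_RGB2HSV); m=((hsv[...,0]<6)|(hsv[...,0]>174))&(hsv[...,1]>190)&(hsv[...,2]>180)
m[:,:200]=0;m[:240]=0;m[:,250:]=0;m[275:]=0
v,u=np.nonzero(m); uv=(u.mean(),v.mean()); print(uv,len(u),at_z(c,uv,68),at_d(c,uv))
P=at_z(c,(264,176),38)[0]; print('pivot',P,at_d(c,(264,176)))
t=load('top0'); print('top pivot',at_z(t,(200+446/6.5,140+430/6.5),38),'post',at_z(t,(200+630/6.5,140+278/6.5),68))
print('board',at_z(c,(321,201),23))
E
```

```text
[[485.7  -4.2  12. ]
 [446.7 155.8  12. ]
 [616.4 195.   12. ]
 [655.4  32.2  12. ]]
yaw 0.21914697456098314 0.2371050957596752 173.90610120443432 166.053452819556
(np.float64(223.2054794520548), np.float64(256.28767123287673)) 73 [[556.96577146 -35.03242714  68.        ]] [[557.41803199 -35.49800335  66.55098886]]
pivot [495.02251982  41.43447609  38.        ] [[495.29297392  41.21774455  36.02380753]]
top pivot [[495.90639042  41.84600262  38.        ]] post [[557.89452579 -33.96583972  68.        ]]
board [[552.36775581  91.21397071  23.        ]]
```

```bash
cat >> h.py <<'E'
P=np.array([495.5,41.5]); YAW=0.228; ZT=38
def pose(q,z=ZT,r=98):
    a=YAW-q; return [*(P+r*np.array([np.cos(a),np.sin(a)])),z], quat(a+np.pi)
def ft(q,n=5):
    "push (N) along clip-closing direction exerted by tool, radial, mean over n readings"
    a=YAW-q; t=np.array([-np.sin(a),np.cos(a),0]); r=np.array([np.cos(a),np.sin(a),0]); F=[]
    for _ in range(n): manip.hold(0.02); F.append(manip.get_state()['contact_force'])
    F=np.mean(F,0); return -F@t, F@r, F[2]
def qnow():
    d=manip.get_state()['ee_pos'][:2]-P; return YAW-np.arctan2(d[1],d[0])
E
python3 - <<'E'
from h import *
q=1.115; p,o=pose(q,120)
manip.move_pose(p,o); manip.set_gripper(40,20); print('bias',ft(q,10))
print(manip.movel(pose(q)[0],vel=80,contact_N=6))
cap('wrist','w1')
manip.set_gripper(8,20); s=manip.get_state(); print(s['t'],s['grip_width'],s['finger_force'],s['ee_pos'],ft(q),s['joint_positions'].round(2))
E
```

```text
bias (np.float64(-0.2115024819268296), np.float64(0.11893342786144717), np.float64(-0.03874218333738551))
False
5.6917 10.937746966088856 19.999986570328474 [557.4452654  -34.43914231  38.0787666 ] (np.float64(-0.12548951372179373), np.float64(0.12782707086084788), np.float64(0.4812860984279973)) [-0.27  0.62  1.54  0.    0.98 -0.96]
```

```bash
python3 - <<'E'
from h import *
q=1.115
for q in np.arange(1.05,0.39,-0.1):
    p,o=pose(q); manip.movel(p,vel=60,frame=o)
    print(round(q,3),round(qnow(),3),np.round(ft(q,3),2))
while q>0.2:
    q-=0.03; p,o=pose(q); c=manip.movel(p,vel=30,frame=o,contact_N=8); f=ft(q,3); print(round(q,3),round(qnow(),3),np.round(f,2),c)
    if f[0]>5 or c: break
s=manip.get_state(); print(s['t'],s['grip_width']); cap('wrist','w2'); cap('top','t2')
E
```

```text
1.05 1.048 [-1.06 -0.    0.78]
0.95 0.95 [-1.04 -0.31  1.57]
0.85 0.851 [-0.9  -0.4   2.15]
0.75 0.751 [-0.97 -0.77  2.6 ]
0.65 0.651 [-1.14 -1.85  3.4 ]
0.55 0.552 [-0.78 -2.68  3.42]
0.45 0.452 [-0.88 -3.85  3.97]
0.42 0.422 [ 0.13 -4.31  5.16] False
0.39 0.391 [-0.59 -4.58  5.23] False
0.36 0.36 [-0.28 -5.03  4.82] False
0.33 0.331 [-1.02 -5.08  5.48] False
0.3 0.301 [-0.5  -5.2   5.67] False
0.27 0.271 [-0.09 -5.51  5.6 ] False
0.24 0.241 [-0.2  -5.72  6.06] False
0.21 0.211 [-0.49 -5.99  5.12] False
0.18 0.182 [-0.03 -6.12  5.97] False
10.9833 11.194892517710517
```

```bash
python3 - <<'E'
from h import *
q=.18
manip.set_gripper(30,20); print('free',np.round(ft(q,10),2)); cap('wrist','w3')
manip.set_gripper(8,20); print('regrip',np.round(ft(q,5),2),qnow(),manip.get_state()['ee_pos'])
for q in (.165,.15):
    p,o=pose(q); c=manip.movel(p,vel=30,frame=o,contact_N=8); f=ft(q,5); print(round(q,3),round(qnow(),3),np.round(f,2),c)
E
```

```text
free [0.06 0.13 0.01]
regrip [0.05 0.12 0.04] 0.17987447557313896 [593.4072305   46.21547783  38.01085769]
0.165 0.165 [1.45 0.23 0.26] False
0.15 0.148 [ 0.48 -0.65  0.47] False
```

View pics/w3.png

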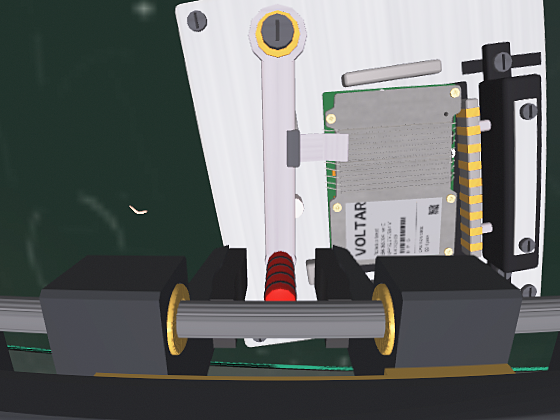

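```bash
python3 - <<'E'
from h import *
q=.15; st=.015; ok=False
while q>-.36:
    q-=st; p,o=pose(q); c=manip.movel(p,vel=20,frame=o,contact_N=6); f=ft(q,4); print(round(q,4),round(qnow(),4),np.round(f,2),c)
    if c: q=qnow()
    if f[0]>2.5: st=.005
    if f[0]>8 or c: break
s=manip.get_state(); print(s['t'],s['grip_width'])
E
```

```text
0.135 0.1328 [-0.05 -0.49  0.34] False
0.12 0.1184 [-0.07 -0.72  0.85] False
0.105 0.1038 [-0.16 -1.04  0.75] False
0.09 0.0886 [ 0.31 -1.72  0.86] False
0.075 0.0741 [ 0.39 -2.21  1.14] False
0.06 0.0586 [-0.   -2.54  1.45] False
0.045 0.0439 [ 0.01 -3.45  1.57] False
0.03 0.0287 [ 0.18 -3.46  1.17] False
0.015 0.0138 [ 0.11 -4.    1.29] False
0.0 0.0002 [ 0.52 -4.6   1.49] False
-0.015 -0.014 [ 1.13 -5.05  1.71] False
-0.03 -0.0283 [ 1.52 -5.24  1.38] False
-0.045 -0.041 [ 2.77 -5.41  1.18] False
-0.05 -0.043 [ 4.44 -5.81  1.  ] False
-0.055 -0.0461 [ 4.68 -5.99  1.36] False
-0.06 -0.0493 [ 5.64 -6.2   0.76] False
-0.065 -0.0526 [ 6.99 -6.19  0.64] False
-0.07 -0.0559 [ 7.29 -5.93  0.56] False
-0.075 -0.0591 [ 7.93 -6.37  0.2 ] False
-0.08 -0.0624 [ 8.59 -6.83  0.48] False
19.2667 11.043345451207738
```

```bash
python3 - <<'E'
from h import *
manip.hold(1.0); print(np.round(ft(-.06,4),2),qnow()); cap('wrist','w4')
E
```

```text
[ 9.04 -6.48  0.39] -0.06238920765224834
```

View pics/w4.png

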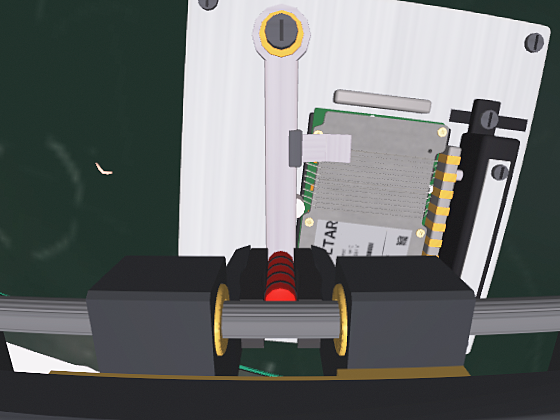

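The heel (299,208) is on the board's edge, the leaf is on top, and the board is seated against the bar at about 9.5 N. I'm swinging the clip back.

```bash
python3 - <<'E'
from h import *
for q in np.r_[-.04,0,.06:.5:.05,.55:1.5:.1,1.52,1.55,1.58,1.61]:
    p,o=pose(q); c=manip.movel(p,vel=30 if q<.45 else 60,frame=o,contact_N=8)
    if c or q>1.5: print(round(q,3),round(qnow(),3),np.round(ft(q,3),2),c)
    if c and q>1.4: break
manip.set_gripper(40,20); print('free',qnow(),manip.get_state()['t']); cap('wrist','w5')
s=manip.get_state(); e=s['ee_pos']; manip.movel([e[0],e[1],160],vel=100)
manip.movel([e[0]-60,e[1]+20,300],vel=150)
cap('wrist','w6'); cap('top','t6'); print(manip.get_state()['t'])
E
```

```text
1.52 1.521 [ 0.59  6.65 -3.81] False
1.55 1.55 [ 0.62  7.   -3.81] False
1.58 1.58 [-0.21  6.76 -3.94] False
1.61 1.61 [ 0.53  6.46 -3.77] False
free 1.6104291171387866 28.725
31.4167
```

View pics/w6.png

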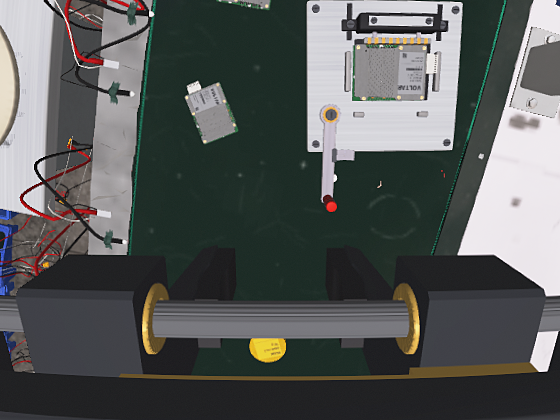

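The clip points along the jig's -y, with the pivot at (331,114) and the post at (331,206). The board lies square at (390,72). I'll check the clip angle and hand in.

```bash
python3 - <<'E'
from h import *
c=load('w6'); a=at_z(c,(331,114),38)[0]; b=at_z(c,(331.5,206),68)[0]; d=b-a
k=at_z(c,[(307,150),(308,2),(463,2),(461,153)],12); y=k[1]-k[0]+k[2]-k[3]; yaw=np.arctan2(y[1],y[0])-np.pi/2
q=yaw-np.arctan2(d[1],d[0]); bd=at_z(c,(391,72),23)[0]
print(yaw,q,np.hypot(*d[:2]),Ro.from_euler('z',-yaw).apply(bd-a)-[75,41,0])
if YAW-np.arctan2(d[1],d[0])>1.5: print(manip.close_job())
E
```

```text
0.235242260284533 1.6195259317703345 97.49387712611143 [ -4.15054143   3.00312761 -15.        ]
the job is handed in; nothing more can be done
None
```

I pressed the board onto the contact bar at an estimated 9–11 N for over a second, swung the clip back to its open stop (measured about 1.6 rad), released it, and handed the job in with the board lying flat and square in the jig.

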